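Load the router-bit carousel and present the red jar

ROBOT

A 6-joint arm with a two-finger parallel gripper is mounted at the origin on the work surface. World frame = base frame: x ahead of the robot, y to its left, z up, the work surface at z = 0. Lengths are in m, angles in rad, forces in N, time in s.
With the tool pointing down it reaches from about 0.225 to 0.725 m from the base axis. Payload 3.1 kg.
Tool frame: the origin (TCP) lies midway between the tips of the shut fingers; the grasp point (between the pads) lies 19 mm behind it; z points along the fingers, y is the line along which they close (so a half turn about z gives the same grasp; the last joint's range is limited). The gripper opens to 85 mm and grips with 20 to 120 N. Pads are 22 mm wide; open, the fingers measure 114 mm over their backs; the gripper's body (76 mm by 85 mm) begins 54 mm behind the grasp point. The pads swing forward as they close: fully open they stand 13 mm farther back than shut.
Start: joints at [-1.47, 0.048, 0.099, 1.622, 0, 1.443], TCP at [0.119, -0.511, 0.231] pointing down, gripper open.
Joint ranges: [-2.91, 2.91], [-0.99, 1.94], [-1.21, 1.42], [-2.12, 2.29], [-1.49, 1.47], [-3.14, 3.14]. Speed limits (rad/s): [2.79, 2.79, 3.14, 3.14, 3.14, 3.14].

INTERFACE

Orientations are given as a 3x3 rotation matrix whose columns are the frame's x, y, z axes.
In Python, from station import * gives the robot as it stands.
- The arm moves only by the tool step_arm, never from a script. Its argument "commands" is one flat list of numbers, 6 for each row, row after row: the shift along the tool's x, y, z in units of 25 mm (1.0 is 25 mm), then the turn, a rotation vector about the tool's x, y, z in units of 5 degrees (1.0 is 5 degrees). In form: [x, y, z, ax, ay, az, x, y, z, ax, ay, az, ...]. A call has 1 to 20 rows; each row is the pose to reach, as a shift and turn from the pose commanded when the call began, along the tool's axes at that moment; what a row does not reach only later rows make up. A row lasts 1/12 s, in which the tool goes at most 41.7 mm and 7.16 degrees, less where a joint would pass 70% of its speed; a pose out of reach is approached as far as the arm can. A call with a gripper value outside its range is refused whole. "gripper" is the finger opening in mm, from 0 to 85.4, set as the call begins (left out, the last holds). The fingers move at their own pace and stop on an object; "force" is the grip in N (left out, the last holds). Time passes only in rows, so rows that repeat a pose let the fingers close. It gives the time, the measured TCP pose, the force, the opening and the grip force at its end, in the units of the state.
- read_state(): the state, without advancing time (a new reading comes with each control period).
- snapshot(name): name is "side" or "top"; returns the picture (400x640x3 uint8, blue, green, red); there is no depth.
- get_calibration(name): a dict with "fov_y" (degrees; the focal length in pixels is half the picture's height over the tangent of half this angle, whatever the lens; pixels are square), "cx", "cy" (the principal point, pixels), "pose" (4x4, takes a point from camera to world coordinates). Camera axes: x right, y up, looking along -z (the intrinsics and any distortion apply to the point x, -y, -z); pixel columns grow to the right and rows downward; lengths in m; the calibration is good to about 2 mm. A picture is of the moment at which its call begins. get_calibration takes no time and is no camera call.
- close_job(): hands the job in; it is judged then, once.
The state is a dict: "time_s": time; "q": joint angles; "joint_velocities": joint speeds; "effort": joint torques, N m; "position": TCP position; "tool_rot": TCP orientation; "contact_force": force on the tool from outside, world axes, zero at the start; "torque": the same for the moment, N m; "grip_width": finger opening in m; "gripper_force": force on a finger pad.
Only numpy, scipy, OpenCV 4.12 (cv2) and the standard library are available. Lean on these libraries where they do the work, as an engineer would, in place of code of your own. Each camera call takes 0.05 s, during which the arm holds its last target. There are 200 camera calls.

TASK

Take the two blue router bits out of the wooden set-up block one at a time and drop each, shank down, into its own empty bore of the carousel; leave the yellow bit in the block and everything else on the bench where it is. Then turn the carousel by the black bar handle on top until the red-lidded jar stands squarely at the yellow pointer of the base. Finish there still gripping that handle, holding the carousel still: do not let go.

Things in the scene. Friction and masses are not known exactly. Their poses are not given: they have to be found in the camera images.
- base: fixed dark steel foot of the carousel, a disc 200 mm across and 22 mm high, with a 34 mm wide, 16 mm high tongue reaching out to 170 mm from the centre on its front. Origin: on the turning axis, on the bench; z up; its -x axis points along the tongue to the front. Both its position and its yaw differ each time
- pointer (a point): tip of the yellow arrow on top of the tongue, 160 mm in front (-x) of the turning axis, 18 mm above the bench
- turntable (a joint): angle of the carousel on its base, rad, positive counter-clockwise from above. 0 or any multiple of 2 pi: the red jar stands at the pointer. Turns freely both ways (several turns) with about 0.06 N m of friction, stays where left. It carries a wooden disc 260 mm across, top 36 mm above the bench, three jars, a grey bore block across from the red jar and a 12 mm centre post
- red_jar (a point): centre of the top of the red lid (52 mm across) of the marked amber jar, 92 mm from the turning axis, 110 mm above the bench. Two like jars with white lids stand at the same radius 60 degrees either side of it; all are fixed to the disc
- handle: black bar handle on top of the carousel's post, turning with it: 74 mm long along its own y, 14 mm thick along its x, 32 mm high. Origin: middle of the bar, on the turning axis, 169 mm above the bench. Apart from the post under it nothing on the carousel is higher than 120 mm. Its x axis points away from the red jar: the bar lies across the line to that jar
- bore0 (a point): centre of the mouth of one empty bore in the grey block (44 x 112 mm, its top 70 mm above the bench) on the carousel, 103 mm from the axis: 15 mm wide, 28 mm deep, blind, with a 3 mm chamfer. It turns with the carousel
- bore1 (a point): the same for the second bore, 64 mm from the first along the bar handle's direction
- block: fixed set-up block of mid-brown wood on the bench, 50 mm along its x, 150 mm along its y, 30 mm high, with three 15 mm bores 24 mm deep in a row along its y, 50 mm apart (at y = -50, 0 and 50 mm). Origin: centre of its underside
- bit_a: loose blue router bit, about 90 g, shank down in a bore of the block. Steel shank 12 mm across, 36 mm long; blue cutter head, 22 mm across, 36 to 70 mm above the foot (grip it there); dark 14 mm bearing up to 77 mm. Origin: centre of the foot, z up along the bit. The foot is 6 mm above the bench in the block, 42 mm when fully home in a carousel bore (head 8 mm above the mouth)
- bit_b: the second loose blue router bit, like the first, in another bore of the block. Either bit may go in either carousel bore
- bit_c: router bit of the same shape and size with a yellow head, in the remaining bore of the block: it stays there. Which bore holds which bit differs each time
- glue: white glue bottle with orange cap, 60 mm wide, 170 mm high, standing. Origin: centre of its underside. Leave alone
- tape: yellow tape measure, 70 x 35 x 65 mm. Origin: centre of its underside. Leave alone
- offcut: pale wood offcut lying flat, 50 x 200 x 18 mm, long along its y. Origin: centre of its underside. Leave alone
- pull: steel cabinet pull lying on the bench, 138 x 35 x 10 mm, long along its x. Origin: middle of its bar at bench level. Leave alone
- mug: blue mug, 80 mm wide, 95 mm high. Origin: centre of its underside. Leave alone
- screwbox: cardboard screw box, 100 x 70 x 50 mm. Origin: centre of its underside. Leave alone

How it is judged:
On the way, in this order (a step that is already met when the one before it is completed fails the run):
1. one blue bit is fully home in a bore of the carousel and let go (((horizontal distance between bit_a and bore0 below 0.005 m and z of bit_a in the frame of bore0 below -0.025 m and angle between bit_a's own z axis and vertical below 0.15 rad) or (horizontal distance between bit_a and bore1 below 0.005 m and z of bit_a in the frame of bore1 below -0.025 m and angle between bit_a's own z axis and vertical below 0.15 rad) or (horizontal distance between bit_b and bore0 below 0.005 m and z of bit_b in the frame of bore0 below -0.025 m and angle between bit_b's own z axis and vertical below 0.15 rad) or (horizontal distance between bit_b and bore1 below 0.005 m and z of bit_b in the frame of bore1 below -0.025 m and angle between bit_b's own z axis and vertical below 0.15 rad)) and contact force between the fingers and bit_a below 0.2 N and contact force between the fingers and bit_b below 0.2 N), for 0.2 s.
2. both blue bits are fully home, one in each bore, and let go ((((horizontal distance between bit_a and bore0 below 0.005 m and z of bit_a in the frame of bore0 below -0.025 m and angle between bit_a's own z axis and vertical below 0.15 rad) and (horizontal distance between bit_b and bore1 below 0.005 m and z of bit_b in the frame of bore1 below -0.025 m and angle between bit_b's own z axis and vertical below 0.15 rad)) or ((horizontal distance between bit_a and bore1 below 0.005 m and z of bit_a in the frame of bore1 below -0.025 m and angle between bit_a's own z axis and vertical below 0.15 rad) and (horizontal distance between bit_b and bore0 below 0.005 m and z of bit_b in the frame of bore0 below -0.025 m and angle between bit_b's own z axis and vertical below 0.15 rad))) and contact force between the fingers and bit_a below 0.2 N and contact force between the fingers and bit_b below 0.2 N), for 0.2 s.
3. the red jar stands at the pointer (x of red_jar in the frame of base below 0 m and y of red_jar in the frame of base between -0.008 and 0.008 m), for 0.2 s.
At the end, for the whole second after the job is handed in: Both blue bits fully home, one per bore (within 3 mm of full depth, 5 mm of its axis); red jar within 8 mm sideways (5 degrees) of the pointer line; carousel at rest; fingers press the bar handle with over 5 N; yellow bit still in its bore; other things within 30 mm of their starts (all of step 3 and (((horizontal distance between bit_a and bore0 below 0.005 m and z of bit_a in the frame of bore0 below -0.025 m and angle between bit_a's own z axis and vertical below 0.15 rad) and (horizontal distance between bit_b and bore1 below 0.005 m and z of bit_b in the frame of bore1 below -0.025 m and angle between bit_b's own z axis and vertical below 0.15 rad)) or ((horizontal distance between bit_a and bore1 below 0.005 m and z of bit_a in the frame of bore1 below -0.025 m and angle between bit_a's own z axis and vertical below 0.15 rad) and (horizontal distance between bit_b and bore0 below 0.005 m and z of bit_b in the frame of bore0 below -0.025 m and angle between bit_b's own z axis and vertical below 0.15 rad))) and velocity of joint turntable between -0.05 and 0.05 rad/s and contact force between the fingers and handle above 5 N and distance of bit_c from where it was at the start of the episode below 0.006 m and distance of each of glue, tape, offcut, pull, mug, screwbox from where it was at the start of the episode below 0.03 m); the arm keeps its last pose, push and grip.
It fails at once if the yellow bit is taken out of the block (distance of bit_c from where it was at the start of the episode above 0.012 m).
It fails at once if another thing on the bench is pushed more than 30 mm (distance of any of glue, tape, offcut, pull, mug, screwbox from where it was at the start of the episode above 0.03 m).
It also fails if it takes over 72 s, if anything falls off the work surface, if the arm or the gripper's body presses on something with over 40 N, if the wrist force passes 120 N, or if a joint passes its speed limit or range.

## Working session

There is one attempt and no reset: what is moved stays moved. The work goes in short steps, Python scripts to look and compute and a tool call to move; the robot and the scene stay as the last step left them, time stands still between calls to the robot, and variables do not carry over. Pictures are saved under pics/ and viewed, at most 10 in all, crops included, and the job is handed in when it is done.

Besides the shell and the picture viewer there is one more tool, called after ">>>" by a JSON object that holds its "op" and its "data", one argument or row to a line. step_arm: Moves the arm, as the interface text tells. Its arguments: {"type":"object","properties":{"commands":{"type":"array"},"gripper":{"type":"number"},"force":{"type":"number"}},"required":["commands"]}

```bash
mkdir -p pics && python3 - <<'E'
from station import *
import cv2
for n in("top","side"):
    cv2.imwrite(f"pics/{n}0.png",snapshot(n)); print(n,get_calibration(n))
s=read_state();print(s["time_s"],s["position"],s["tool_rot"])
E
```

```text
top {'fov_y': 48.15010094736842, 'cx': 314.1152783180243, 'cy': 192.77265598109886, 'pose': array([[ 0.02103472,  0.98841623, -0.15030266,  0.36790837],
       [-0.99956738,  0.02388242,  0.01716635,  0.00788378],
       [ 0.02055709,  0.14987655,  0.98849098,  1.31917453],
       [ 0.        ,  0.        ,  0.        ,  1.        ]])}
side {'fov_y': 51.36992584646235, 'cx': 325.9886795019275, 'cy': 198.88341644337592, 'pose': array([[ 0.98209048,  0.12610708, -0.1399832 ,  0.38080028],
       [-0.18771404,  0.59111144, -0.78444292, -0.9304082 ],
       [-0.01617813,  0.79667074,  0.60419699,  0.85922569],
       [ 0.        ,  0.        ,  0.        ,  1.        ]])}
0.1 [ 0.11901316 -0.51076282  0.23020905] [[ 9.73938967e-01  2.26810144e-01 -2.17047777e-04]
 [ 2.26810082e-01 -9.73936650e-01  2.14220987e-03]
 [ 2.74484144e-04 -2.13561029e-03 -9.99997682e-01]]
```

View pics/top0.png

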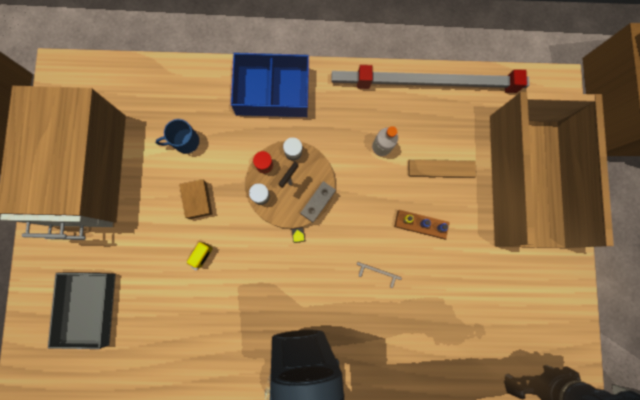

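View pics/side0.png

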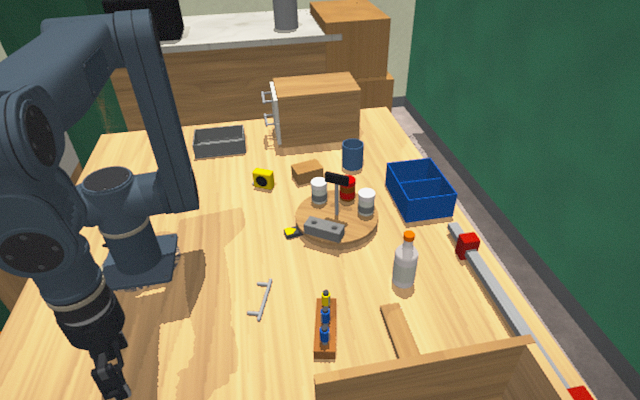

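Top view: the carousel is at about (291,184) with the red lid at (262,161) and the bore block at (318,202). The set-up block is at (421,224), with yellow at (409,218) and blue at (426,224) and (442,228). Side view: the bits are at (325,297/315/335).

```bash
cat > h.py <<'E'
import numpy as np, cv2
from station import *
C={n:get_calibration(n) for n in("top","side")}
def f(n): return 200/np.tan(np.radians(C[n]["fov_y"])/2)
def ray(n,u,v):
    c=C[n];d=np.array([(u-c["cx"])/f(n),-(v-c["cy"])/f(n),-1]);return c["pose"][:3,3],c["pose"][:3,:3]@d
def onz(n,u,v,z):
    o,d=ray(n,u,v);return o+d*(z-o[2])/d[2]
def tri(a,b):
    A=np.zeros((3,3));y=np.zeros(3)
    for n,p in(("top",a),("side",b)):
        o,d=ray(n,*p);d=d/np.linalg.norm(d);M=np.eye(3)-np.outer(d,d);A+=M;y+=M@o
    return np.linalg.solve(A,y)
def proj(n,p):
    c=C[n];q=c["pose"][:3,:3].T@(np.asarray(p)-c["pose"][:3,3]);return c["cx"]-q[0]/q[2]*f(n),c["cy"]+q[1]/q[2]*f(n)
def blobs(n,img,lo,hi,box,mn=8):
    x0,y0,x1,y1=box;m=cv2.inRange(cv2.cvtColor(img,cv2.COLOR_BGR2HSV)[y0:y1,x0:x1],lo,hi)
    k,_,s,c=cv2.connectedComponentsWithStats(m)
    return [(round(c[i][0]+x0,1),round(c[i][1]+y0,1),*s[i][2:].tolist()) for i in range(1,k) if s[i][4]>=mn]
E
python3 - <<'E'
from h import *
t=cv2.imread("pics/top0.png");s=cv2.imread("pics/side0.png")
B=(385,200,460,245);K=(235,130,345,245)
print("red",blobs("top",t,(0,150,80),(8,255,255),K),blobs("side",s,(0,150,80),(8,255,255),(300,160,390,230)))
print("white",blobs("top",t,(0,0,170),(180,60,255),K))
print("yel",blobs("top",t,(24,150,120),(34,255,255),K),blobs("top",t,(24,150,80),(34,255,255),B))
print("blue",blobs("top",t,(105,60,40),(130,255,255),B,4),blobs("side",s,(105,100,40),(130,255,255),(310,290,340,360)))
print("black",blobs("top",t,(0,0,0),(180,255,50),K))
print("grey",blobs("top",t,(0,0,60),(180,60,160),K,30))
a=cv2.resize(t[135:245,240:345],None,fx=4,fy=4,interpolation=cv2.INTER_CUBIC)
b=cv2.resize(t[200:245,385:460],None,fx=5,fy=5,interpolation=cv2.INTER_CUBIC)
o=np.zeros((440,800,3),np.uint8);o[:440,:420]=a;o[:225,425:800]=b
d=cv2.resize(s[285:360,305:345],None,fx=2.8,fy=2.8,interpolation=cv2.INTER_CUBIC);o[228:438,430:542]=d
d=cv2.resize(s[165:250,285:385],None,fx=2.4,fy=2.4,interpolation=cv2.INTER_CUBIC);o[228:432,550:790]=d
cv2.imwrite("pics/crop.png",o)
E
```

```text
red [(np.float64(262.1), np.float64(160.3), 19, 21, 287)] [(np.float64(349.6), np.float64(181.5), 14, 13, 79), (np.float64(346.9), np.float64(195.2), 15, 10, 78)]
white [(np.float64(292.1), np.float64(145.9), 19, 17, 257), (np.float64(258.0), np.float64(192.2), 19, 18, 275)]
yel [(np.float64(298.1), np.float64(236.3), 12, 13, 114)] [(np.float64(407.9), np.float64(219.3), 8, 8, 35)]
blue [(np.float64(424.4), np.float64(223.4), 7, 7, 26), (np.float64(441.9), np.float64(227.3), 8, 7, 28)] [(np.float64(325.2), np.float64(316.4), 9, 15, 92), (np.float64(323.9), np.float64(334.9), 9, 16, 96)]
black [(np.float64(289.8), np.float64(173.1), 14, 20, 72)]
grey [(np.float64(293.4), np.float64(154.9), 18, 10, 56), (np.float64(317.9), np.float64(201.2), 33, 38, 542), (np.float64(263.6), np.float64(199.3), 13, 13, 34)]
```

View pics/crop.png

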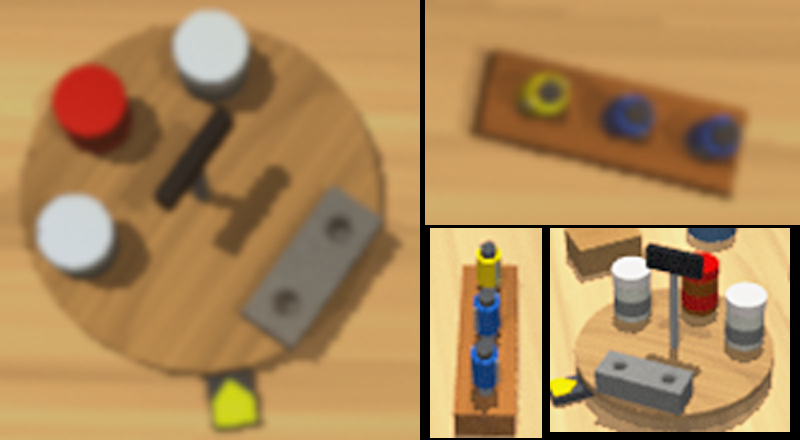

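```bash
python3 - <<'E'
from h import *
t=cv2.imread("pics/top0.png")
m=cv2.inRange(cv2.cvtColor(t,cv2.COLOR_BGR2HSV),(24,150,100),(34,255,255))[222:248,285:312]
for r in m: print("".join("#" if x else "." for x in r))
P=[((262.1,159.9),.110,(-92,0)),((292.4,145.9),.110,None),((258.4,192.9),.110,None),((324.6,191.6),.070,(98.0,32)),((311.4,209.9),.070,(98,-32)),((288.1,173.8),.185,(0,0))]
# carousel frame: x away from red jar (handle x)
w=[onz("top",*p,z)[:2] for p,z,_ in P]
c,s=np.cos(np.pi/3)*92,np.sin(np.pi/3)*92
# orient: going ccw seen from above (x up in image rows, y left): decide by best fit
from scipy.optimize import least_squares
best=None
for sg in(1,-1):
    M=np.array([(-92,0),(-c,sg*s),(-c,-sg*s),(98,sg*32),(98,-sg*32),(0,0)])/1000
    M[3:5,0]=np.sqrt(.103**2-.032**2)
    f_=lambda p:((M@np.array([[np.cos(p[2]),np.sin(p[2])],[-np.sin(p[2]),np.cos(p[2])]])+p[:2])-w).ravel()
    d=(w[3]+w[4])/2-w[0]
    r=least_squares(f_,[*w[5],np.arctan2(d[1],d[0])])
    if best is None or r.cost<best[1].cost: best=(sg,r,M)
sg,r,M=best;print(sg,r.x,np.round(r.fun.reshape(-1,2)*1000,1).tolist())
ax=r.x[:2];R=np.array([[np.cos(r.x[2]),-np.sin(r.x[2])],[np.sin(r.x[2]),np.cos(r.x[2])]])
print("bores fit",[ax+R@m for m in M[3:5]],"meas",w[3:5])
for p in((298.1,236.3),):
    y=onz("top",*p,.018)[:2]-ax;print("pointer",y,np.linalg.norm(y),np.degrees(np.arctan2(y[1],y[0])))
print("red dir deg",np.degrees(r.x[2])+180)
for a,b in(((424.9,223.2),(325.2,316.4)),((441.9,227.3),(323.9,334.9))):
    print("bit tri",tri(a,b))
E
```

```text
...........................
...........................
...........................
...........................
...........................
...........................
...........................
...........................
...........###.............
...........#####...........
..........#######..........
.........#########.........
........###########........
........###########........
........###########........
........############.......
........############.......
........############.......
........###########........
.........#########.........
..........#................
...........................
...........................
...........................
...........................
...........................
1 [ 0.58919315  0.05605339 -2.15684925] [[0.1, 0.5], [-0.8, 0.4], [0.5, -0.3], [-0.2, 0.2], [-0.7, -0.6], [1.0, -0.2]]
bores fit [array([ 0.56170542, -0.04321103]), array([ 0.50838509, -0.0078141 ])] meas [array([ 0.56191506, -0.04336297]), array([ 0.50905791, -0.00721266])]
pointer [-0.15201771 -0.02707459] 0.1544099027682487 -169.9014213816594
red dir deg 56.421640953718864
bit tri [ 0.48029192 -0.33092323  0.05445168]
bit tri [ 0.46894535 -0.37928356  0.05433605]
```

```bash
cat >> h.py <<'E'
from scipy.spatial.transform import Rotation as Ro
def rel(p,psi,lead=None):
    """units from the present pose to tool-down at p, tool x at yaw psi (deg)"""
    s=read_state();R0=np.array(s["tool_rot"]);a=np.radians(psi)
    R=np.array([[np.cos(a),np.sin(a),0],[np.sin(a),-np.cos(a),0],[0,0,-1]])
    sh=R0.T@(np.asarray(p)-s["position"])/.025;rv=Ro.from_matrix(R0.T@R).as_rotvec(degrees=True)/5
    print(s["time_s"],np.round(s["position"],4),"psi",round(np.degrees(np.arctan2(R0[1,0],R0[0,0])),1),"w",round(s["grip_width"]*1000,1),"F",np.round(s["contact_force"],1),"->",np.round(np.r_[sh,rv],2).tolist())
E
python3 -c "
from h import *
rel([.4803,-.3309,.14],76.8)"
```

```text
0.1 [ 0.119  -0.5108  0.2302] psi 13.1 w 85.2 F [-0.8  0.8 -0.2] -> [15.71, -3.72, 3.62, -0.02, -0.02, -12.74]
```

>>> {"op": "step_arm", "data": {
  "commands": [4,-1,0,0,0,-3,8,-2,0,0,0,-6,12,-3,0,0,0,-9,15.71,-3.72,0,0,0,-12.74,15.71,-3.72,0,0,0,-12.74,15.71,-3.72,0,0,0,-12.74,15.71,-3.72,0,0,0,-12.74,15.71,-3.72,0,0,0,-12.74,15.71,-3.72,0,0,0,-12.74,15.71,-3.72,0,0,0,-12.74,15.71,-3.72,2,0,0,-12.74,15.71,-3.72,3.6,0,0,-12.74,15.71,-3.72,3.6,0,0,-12.74,15.71,-3.72,3.6,0,0,-12.74,15.71,-3.72,3.6,0,0,-12.74,15.71,-3.72,3.6,0,0,-12.74],
  "gripper": 50,
  "force": 30
}}

```text
time_s: 1.43
position: [0.482, -0.3336, 0.1453]
tool_rot: [[0.229, 0.973, 0.005], [0.973, -0.229, -0.004], [-0.003, 0.006, -1.0]]
contact_force: [-0.5, 0.5, 1.0]
grip_width: 0.0501
gripper_force: 0.0
```

```bash
python3 - <<'E'
from h import *
rel([.4803,-.3309,.042],76.8)
t=snapshot("top");s=snapshot("side")
o=np.hstack([cv2.resize(t[170:270,375:475],(400,400),interpolation=3),cv2.resize(s[250:350,275:375],(400,400),interpolation=3)])
cv2.imwrite("pics/c1.png",o)
E
```

```text
1.4333 [ 0.482  -0.3336  0.1453] psi 76.8 w 50.1 F [-0.5  0.5  1. ] -> [0.1, -0.11, 4.13, 0.07, 0.03, -0.01]
```

View pics/c1.png

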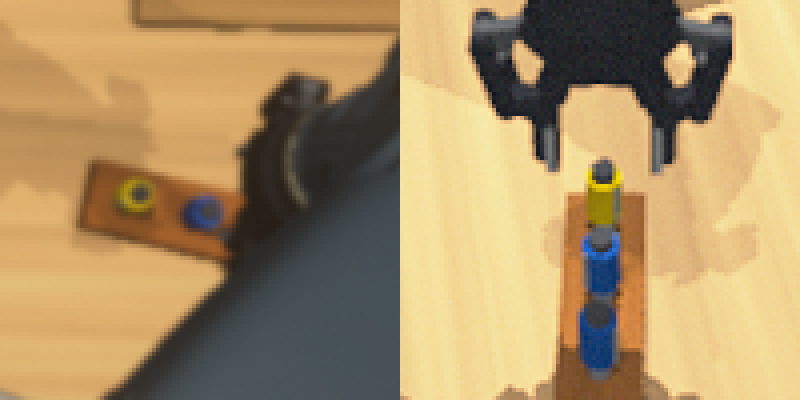

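Top: the blue bit in the middle of the block is at crop (203,212). Side: the fingers straddle the row of bits, with tips at crop (550,165) and (660,165). Descending.

>>> {"op": "step_arm", "data": {
  "commands": [0,0,0.8,0,0,0,0,0,1.6,0,0,0,0,0,2.4,0,0,0,0,0,3.2,0,0,0,0,0,3.9,0,0,0,0,0,3.9,0,0,0,0,0,3.9,0,0,0,0,0,3.9,0,0,0,0,0,3.9,0,0,0]
}}

```text
time_s: 2.28
position: [0.4821, -0.3332, 0.0468]
tool_rot: [[0.228, 0.974, 0.004], [0.974, -0.228, -0.003], [-0.002, 0.004, -1.0]]
contact_force: [0.1, 0.1, -0.4]
grip_width: 0.0496
gripper_force: 0.0
```

>>> {"op": "step_arm", "data": {
  "commands": [0.07,-0.09,0.12,0,0,0,0.07,-0.09,0.12,0,0,0,0.07,-0.09,0.12,0,0,0]
}}

```text
time_s: 2.53
position: [0.4788, -0.3294, 0.0413]
tool_rot: [[0.228, 0.974, 0.0], [0.974, -0.228, -0.0], [-0.0, 0.0, -1.0]]
contact_force: [0.1, 0.2, -1.1]
grip_width: 0.0497
gripper_force: 0.0
```

>>> {"op": "step_arm", "data": {
  "commands": [0,0,0,0,0,0,0,0,0,0,0,0,0,0,0,0,0,0,0,0,0,0,0,0,0,0,0,0,0,0,0,0,0,0,0,0,0,0,0,0,0,0,0,0,0,0,0,0],
  "gripper": 10,
  "force": 30
}}

```text
time_s: 3.2
position: [0.4788, -0.3295, 0.041]
tool_rot: [[0.228, 0.974, 0.0], [0.974, -0.228, -0.0], [-0.0, 0.0, -1.0]]
contact_force: [0.9, 0.7, 1.9]
grip_width: 0.0214
gripper_force: 29.4
```

>>> {"op": "step_arm", "data": {
  "commands": [0,0,-0.4,0,0,0,0,0,-0.8,0,0,0,0,0,-1.2,0,0,0,0,0,-2.2,0,0,0,0,0,-3.2,0,0,0,0,0,-4.2,0,0,0,0,0,-5.2,0,0,0,0,0,-5.2,0,0,0,0,0,-5.2,0,0,0,0,0,-5.2,0,0,0]
}}

```text
time_s: 4.03
position: [0.4785, -0.3293, 0.1708]
tool_rot: [[0.228, 0.974, -0.0], [0.974, -0.228, 0.0], [0.0, -0.0, -1.0]]
contact_force: [-1.1, 0.6, -1.6]
grip_width: 0.0211
gripper_force: 29.9
```

```bash
python3 -c "
from h import *
rel([.5620,-.0433,.165],56.4)
cv2.imwrite('pics/s2.png',snapshot('side'))"
```

```text
4.0333 [ 0.4785 -0.3293  0.1708] psi 76.8 w 21.1 F [-1.1  0.6 -1.6] -> [11.9, 0.64, 0.23, -0.0, -0.0, 4.08]
```

>>> {"op": "step_arm", "data": {
  "commands": [1,0.05,0,0,0,0.5,2,0.1,0,0,0,1,3,0.15,0,0,0,1.5,4,0.2,0,0,0,2,5,0.3,0,0,0,2.5,6,0.35,0,0,0,3,7,0.4,0,0,0,3.5,8,0.45,0,0,0,4.08,9,0.5,0,0,0,4.08,10,0.55,0,0,0,4.08,11,0.6,0,0,0,4.08,11.5,0.62,0.1,0,0,4.08,11.9,0.64,0.23,0,0,4.08,11.9,0.64,0.23,0,0,4.08,11.9,0.64,0.23,0,0,4.08,11.9,0.64,0.23,0,0,4.08]
}}

```text
time_s: 5.42
position: [0.5617, -0.0445, 0.1645]
tool_rot: [[0.554, 0.832, -0.001], [0.832, -0.554, -0.001], [-0.001, -0.001, -1.0]]
contact_force: [0.4, 0.1, -1.4]
grip_width: 0.021
gripper_force: 29.9
```

```bash
python3 - <<'E'
from h import *
rel([.5620,-.0433,.165],56.4)
t=snapshot("top");s=snapshot("side")
p=np.array(read_state()["position"]);u,v=map(int,proj("side",p));print("TCP side",proj("side",p),"foot exp",proj("side",p-[0,0,.035]),"bore0",proj("side",[.562,-.0433,.07]))
print(u,v)
o=np.hstack([cv2.resize(t[145:235,245:345],(400,360),interpolation=3),cv2.resize(s[v-50:v+40,u-50:u+50],(400,360),interpolation=3)])
cv2.imwrite("pics/c2.png",o);cv2.imwrite("pics/c2s.png",s)
print(blobs("side",s,(105,100,40),(130,255,255),(u-40,v-40,u+40,v+40)))
E
```

```text
5.4167 [ 0.5617 -0.0445  0.1645] psi 56.3 w 21.0 F [ 0.4  0.1 -1.4] -> [0.05, -0.02, -0.02, -0.01, 0.01, -0.01]
TCP side (np.float64(334.34722928788676), np.float64(201.29000085688477)) foot exp (np.float64(334.39781041093), np.float64(211.23590593907988)) bore0 (np.float64(334.3882863650368), np.float64(227.17914609059207))
334 201
[(np.float64(354.9), np.float64(164.7), 13, 9, 84), (np.float64(333.6), np.float64(196.6), 9, 14, 70)]
```

View pics/c2.png

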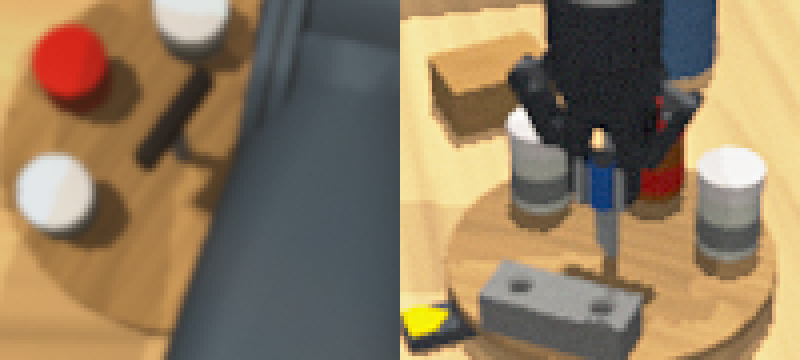

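Side crop: shank at about x=608, fingers centred at about 605, target bore mouth at about (601,304). The shank looks slightly to the right, so I'll measure it.

```bash
python3 - <<'E'
from h import *
s=cv2.imread("pics/c2s.png")
cv2.imwrite("pics/c3.png",cv2.resize(s[185:242,310:360],(500,570),interpolation=cv2.INTER_CUBIC))
g=cv2.cvtColor(s,6)
for v in range(202,217): print(v,g[v,327:345].tolist())
E
```

```text
202 [149, 145, 134, 138, 120, 62, 50, 53, 52, 45, 72, 110, 101, 71, 68, 83, 94, 91]
203 [139, 158, 157, 161, 147, 120, 77, 66, 72, 79, 82, 100, 107, 93, 84, 88, 94, 88]
204 [150, 159, 156, 154, 162, 137, 98, 98, 88, 96, 96, 114, 138, 138, 116, 81, 88, 90]
205 [166, 158, 159, 161, 162, 141, 104, 100, 102, 103, 99, 123, 147, 161, 151, 134, 112, 82]
206 [164, 158, 165, 165, 164, 143, 106, 98, 97, 101, 93, 121, 150, 160, 157, 159, 147, 139]
207 [160, 164, 161, 161, 166, 143, 110, 100, 97, 98, 95, 123, 151, 154, 154, 156, 161, 161]
208 [160, 155, 159, 162, 164, 151, 115, 105, 102, 98, 97, 127, 154, 158, 159, 156, 155, 156]
209 [164, 164, 160, 159, 157, 144, 117, 102, 107, 101, 94, 125, 157, 166, 161, 160, 161, 160]
210 [164, 167, 167, 169, 167, 148, 115, 103, 103, 99, 96, 127, 153, 166, 161, 162, 162, 164]
211 [157, 161, 164, 167, 169, 158, 127, 103, 103, 101, 96, 119, 150, 159, 159, 162, 161, 162]
212 [158, 155, 156, 159, 159, 157, 148, 119, 105, 103, 97, 125, 161, 161, 159, 155, 156, 159]
213 [161, 161, 159, 155, 157, 155, 154, 137, 108, 99, 97, 126, 161, 169, 167, 164, 164, 160]
214 [187, 174, 170, 168, 164, 162, 159, 148, 120, 99, 96, 127, 158, 157, 166, 162, 165, 166]
215 [194, 191, 185, 187, 184, 186, 187, 159, 100, 89, 90, 130, 157, 155, 157, 155, 163, 162]
216 [181, 185, 192, 190, 190, 192, 188, 148, 88, 92, 90, 136, 165, 158, 158, 156, 153, 152]
```

View pics/c3.png

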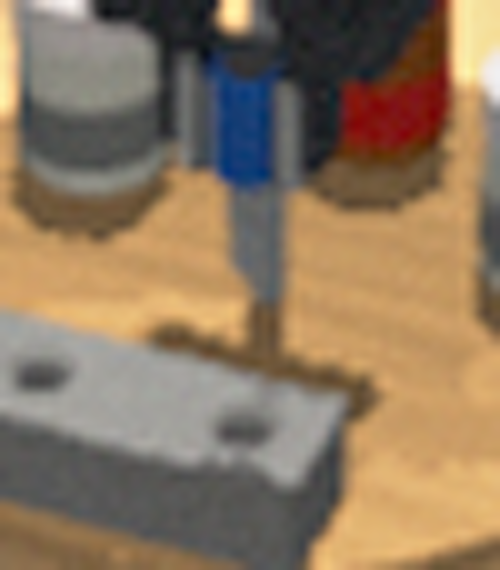

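>>> {"op": "step_arm", "data": {
  "commands": [0.04,-0.05,0.5,0,0,0,0.04,-0.05,1,0,0,0,0.04,-0.05,1.5,0,0,0,0.04,-0.05,1.9,0,0,0,0.04,-0.05,2.1,0,0,0,0.04,-0.05,2.2,0,0,0,0.04,-0.05,2.3,0,0,0,0.04,-0.05,2.4,0,0,0,0.04,-0.05,2.5,0,0,0,0.04,-0.05,2.6,0,0,0,0.04,-0.05,2.6,0,0,0]
}}

```text
time_s: 6.43
position: [0.5616, -0.0418, 0.0998]
tool_rot: [[0.553, 0.833, -0.0], [0.833, -0.553, 0.0], [-0.0, -0.0, -1.0]]
contact_force: [-0.2, -0.3, -1.1]
grip_width: 0.0212
gripper_force: 29.9
```

```bash
python3 - <<'E'
from h import *
rel([.5613,-.043,.077],56.4)
s=snapshot("side")
cv2.imwrite("pics/c4.png",cv2.resize(s[185:242,310:360],(500,570),interpolation=cv2.INTER_CUBIC))
E
```

```text
6.4333 [ 0.5616 -0.0418  0.0998] psi 56.4 w 21.2 F [-0.2 -0.3 -1.1] -> [-0.04, 0.02, 0.91, -0.0, 0.0, 0.0]
```

View pics/c4.png

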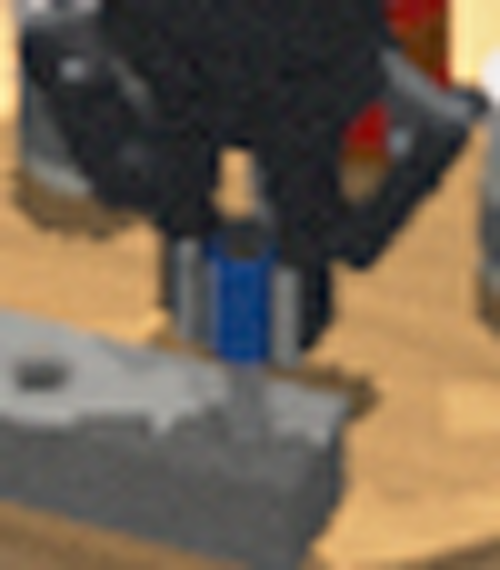

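The side view shows the shank inside the bore mouth at crop (245,430), with no contact force. Lowering it home.

>>> {"op": "step_arm", "data": {
  "commands": [-0.02,0.01,0.2,0,0,0,-0.03,0.02,0.4,0,0,0,-0.03,0.02,0.6,0,0,0,-0.03,0.02,0.8,0,0,0,-0.03,0.02,0.86,0,0,0,-0.03,0.02,0.86,0,0,0,-0.03,0.02,0.86,0,0,0]
}}

```text
time_s: 7.07
position: [0.5616, -0.0428, 0.0783]
tool_rot: [[0.553, 0.833, -0.0], [0.833, -0.553, 0.0], [-0.0, -0.0, -1.0]]
contact_force: [0.5, -0.2, -0.5]
grip_width: 0.0216
gripper_force: 30.0
```

>>> {"op": "step_arm", "data": {
  "commands": [0,0,0,0,0,0,0,0,0,0,0,0,0,0,0,0,0,0,0,0,0,0,0,0,0,0,0,0,0,0,0,0,0,0,0,0],
  "gripper": 45
}}

```text
time_s: 7.57
position: [0.5618, -0.0428, 0.0788]
tool_rot: [[0.553, 0.833, 0.0], [0.833, -0.553, -0.0], [0.0, 0.0, -1.0]]
contact_force: [-0.1, -0.2, 0.7]
grip_width: 0.0447
gripper_force: 0.0
```

>>> {"op": "step_arm", "data": {
  "commands": [0,0,-0.6,0,0,0,0,0,-1.4,0,0,0,0,0,-2.4,0,0,0,0,0,-3.4,0,0,0,0,0,-3.6,0,0,0,0,0,-3.6,0,0,0]
}}

```text
time_s: 8.07
position: [0.5636, -0.0432, 0.1716]
tool_rot: [[0.553, 0.833, 0.006], [0.833, -0.553, -0.001], [0.002, 0.005, -1.0]]
contact_force: [0.9, -0.1, -0.5]
grip_width: 0.0448
gripper_force: 0.0
```

```bash
python3 - <<'E'
from h import *
rel([.4679,-.378,.17],76.8)
s=snapshot("side");cv2.imwrite("pics/s5.png",s)
print(blobs("side",s,(105,100,40),(130,255,255),(310,180,360,240)),"exp head centre",proj("side",[.562,-.0433,.094]))
E
```

```text
8.0667 [ 0.5636 -0.0432  0.1716] psi 56.4 w 44.8 F [ 0.9 -0.1 -0.5] -> [-13.27, 4.22, 0.06, 0.07, -0.01, -4.08]
[(np.float64(334.5), np.float64(221.4), 8, 13, 67)] exp head centre (np.float64(334.3547755807944), np.float64(220.8080992590761))
```

>>> {"op": "step_arm", "data": {
  "commands": [-1,0.32,0,0,0,-0.4,-2,0.64,0,0,0,-0.8,-3.5,1.1,0,0,0,-1.2,-5,1.6,0,0,0,-1.6,-6.5,2.1,0,0,0,-2,-8,2.5,0,0,0,-2.5,-9.5,3,0,0,0,-3,-11,3.5,0,0,0,-3.6,-12.3,3.9,0,0,0,-4.08,-13,4.1,0,0,0,-4.08,-13.29,4.23,0,0,0,-4.08,-13.29,4.23,0,0,0,-4.08,-13.29,4.23,0,0,0,-4.08,-13.29,4.23,1,0,0,-4.08,-13.29,4.23,2,0,0,-4.08,-13.29,4.23,2,0,0,-4.08,-13.29,4.23,2,0,0,-4.08]
}}

```text
time_s: 9.53
position: [0.4653, -0.375, 0.1165]
tool_rot: [[0.226, 0.974, -0.004], [0.974, -0.226, 0.004], [0.003, -0.005, -1.0]]
contact_force: [0.1, 0.5, -0.4]
grip_width: 0.045
gripper_force: 0.0
```

```bash
python3 -c "
from h import *
rel([.468,-.3788,.041],76.8)"
```

```text
9.5333 [ 0.4653 -0.375   0.1165] psi 76.9 w 45.0 F [ 0.1  0.5 -0.4] -> [-0.13, 0.15, 3.02, -0.05, -0.04, 0.03]
```

>>> {"op": "step_arm", "data": {
  "commands": [-0.08,0.08,0.3,0,0,0,-0.08,0.08,0.6,0,0,0,-0.08,0.08,0.9,0,0,0,-0.08,0.08,0.9,0,0,0,-0.08,0.08,0.9,0,0,0]
}}

```text
time_s: 9.95
position: [0.4672, -0.3802, 0.0956]
tool_rot: [[0.228, 0.974, -0.001], [0.974, -0.228, 0.001], [0.001, -0.001, -1.0]]
contact_force: [0.6, 0.6, 0.2]
grip_width: 0.0451
gripper_force: 0.0
```

```bash
python3 -c "
from h import *
rel([.468,-.3788,.041],76.8)"
```

```text
9.95 [ 0.4672 -0.3802  0.0956] psi 76.8 w 45.1 F [0.6 0.6 0.2] -> [0.06, 0.02, 2.19, -0.01, -0.01, 0.0]
```

>>> {"op": "step_arm", "data": {
  "commands": [0.05,0.02,0.4,0,0,0,0.05,0.02,0.8,0,0,0,0.05,0.02,1.2,0,0,0,0.05,0.02,1.6,0,0,0,0.05,0.02,2,0,0,0,0.05,0.02,2.17,0,0,0,0.05,0.02,2.17,0,0,0,0.05,0.02,2.17,0,0,0]
}}

```text
time_s: 10.62
position: [0.4679, -0.3791, 0.0412]
tool_rot: [[0.228, 0.974, -0.001], [0.974, -0.228, 0.001], [0.001, -0.001, -1.0]]
contact_force: [0.2, 0.2, -1.4]
grip_width: 0.0445
gripper_force: 0.0
```

>>> {"op": "step_arm", "data": {
  "commands": [0,0,0,0,0,0,0,0,0,0,0,0,0,0,0,0,0,0,0,0,0,0,0,0,0,0,0,0,0,0,0,0,0,0,0,0,0,0,0,0,0,0],
  "gripper": 10
}}

```text
time_s: 11.2
position: [0.4687, -0.3799, 0.0428]
tool_rot: [[0.228, 0.974, 0.001], [0.974, -0.228, -0.001], [-0.001, 0.001, -1.0]]
contact_force: [0.0, -0.0, 4.0]
grip_width: 0.0209
gripper_force: 29.7
```

>>> {"op": "step_arm", "data": {
  "commands": [0,0,-0.4,0,0,0,0,0,-0.8,0,0,0,0,0,-1.2,0,0,0,0,0,-2.2,0,0,0,0,0,-3.2,0,0,0,0,0,-4.2,0,0,0,0,0,-5.2,0,0,0,0,0,-5.2,0,0,0,0,0,-5.2,0,0,0,0,0,-5.2,0,0,0]
}}

```text
time_s: 12.03
position: [0.4681, -0.3793, 0.1718]
tool_rot: [[0.228, 0.974, -0.0], [0.974, -0.228, 0.0], [0.0, -0.0, -1.0]]
contact_force: [-0.2, 0.8, -1.2]
grip_width: 0.0212
gripper_force: 29.9
```

```bash
python3 - <<'E'
from h import *
rel([.5087,-.0075,.165],56.4)
t=snapshot("top");s=snapshot("side")
print(blobs("side",s,(105,100,40),(130,255,255),(250,150,380,360)))
p=np.array(read_state()["position"]);print("head exp",proj("side",p+[0,0,.017]))
g=cv2.imread("pics/s5.png")
# bore1 centre: darkest blob near prediction in side before covering
u,v=proj("side",[.5087,-.0075,.07]);print("bore1 pred",u,v)
w=cv2.cvtColor(g,6).astype(int)[int(v)-5:int(v)+6,int(u)-7:int(u)+8];print(int(u)-7,int(v)-5);print(w)
E
```

```text
12.0333 [ 0.4681 -0.3793  0.1718] psi 76.8 w 21.2 F [-0.2  0.8 -1.2] -> [14.85, -1.81, 0.27, -0.0, -0.0, 4.08]
[(np.float64(357.3), np.float64(158.7), 10, 20, 144), (np.float64(322.1), np.float64(297.1), 12, 17, 128)]
head exp (np.float64(322.26014363587933), np.float64(295.8450866745028))
bore1 pred 314.09195335002937 221.7730793743578
307 216
[[185 190 178 166 173 177 184 187 189 187 193 190 192 190 193]
 [194 185 172 162 160 163 169 173 176 177 183 186 187 190 191]
 [191 180 170 165 162 163 162 163 163 163 167 171 171 176 179]
 [179 166 162 159 162 162 159 159 160 163 166 165 162 167 168]
 [163 163 161 156 156 149 146 146 149 152 162 169 166 166 165]
 [156 160 160 154 145 132 117 109 112 128 152 162 165 162 163]
 [160 161 165 151 121  99  85  81  88 110 143 165 165 166 163]
 [163 160 163 159 131  85  81  84  83 119 155 163 162 162 164]
 [166 163 165 163 156 144 134 138 144 155 163 160 163 163 164]
 [144 157 164 170 164 166 162 162 165 163 164 160 162 164 162]
 [106 115 125 134 145 162 164 166 163 165 165 165 165 163 164]]
```

>>> {"op": "step_arm", "data": {
  "commands": [1.2,-0.15,0,0,0,0.4,2.4,-0.3,0,0,0,0.8,3.6,-0.45,0,0,0,1.2,4.8,-0.6,0,0,0,1.6,6,-0.75,0,0,0,2,7.2,-0.9,0,0,0,2.4,8.4,-1.05,0,0,0,2.8,9.6,-1.2,0,0,0,3.2,10.8,-1.35,0,0,0,3.6,12,-1.5,0,0,0,4.08,13.2,-1.65,0,0,0,4.08,14.2,-1.75,0.1,0,0,4.08,14.83,-1.83,0.25,0,0,4.08,14.83,-1.83,0.25,0,0,4.08,14.83,-1.83,0.25,0,0,4.08,14.83,-1.83,0.25,0,0,4.08]
}}

```text
time_s: 13.47
position: [0.5076, -0.0084, 0.1645]
tool_rot: [[0.553, 0.833, -0.002], [0.833, -0.553, -0.0], [-0.001, -0.002, -1.0]]
contact_force: [-0.5, -1.7, -0.6]
grip_width: 0.021
gripper_force: 29.8
```

```bash
python3 - <<'E'
from h import *
rel([.5080,-.0078,.099],56.4)
s=snapshot("side");p=np.array(read_state()["position"])
print("foot exp",proj("side",p-[0,0,.036]),"head exp",proj("side",p+[0,0,.017]))
cv2.imwrite("pics/c6.png",cv2.resize(s[175:245,290:360],(560,560),interpolation=cv2.INTER_CUBIC))
E
```

```text
13.4667 [ 0.5076 -0.0084  0.1645] psi 56.4 w 21.0 F [-0.5 -1.7 -0.6] -> [0.03, 0.01, 2.62, -0.02, 0.02, 0.0]
foot exp (np.float64(313.162000821205), np.float64(206.28152651189515)) head exp (np.float64(312.4948005273886), np.float64(191.21970932060842))
```

View pics/c6.png

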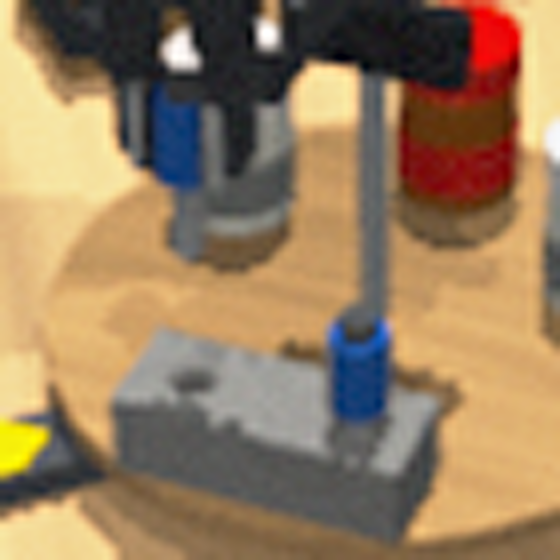

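The first bit is seated in the right bore at crop (360,380). The held bit's foot is at (187,255), above the free bore at (195,379). Descending.

>>> {"op": "step_arm", "data": {
  "commands": [0.03,0,0.5,0,0,0,0.03,0,1,0,0,0,0.03,0,1.5,0,0,0,0.03,0,1.9,0,0,0,0.03,0,2.1,0,0,0,0.03,0,2.2,0,0,0,0.03,0,2.3,0,0,0,0.03,0,2.4,0,0,0,0.03,0,2.5,0,0,0,0.03,0,2.6,0,0,0,0.03,0,2.6,0,0,0]
}}

```text
time_s: 14.43
position: [0.5086, -0.0074, 0.1004]
tool_rot: [[0.553, 0.833, -0.0], [0.833, -0.553, -0.0], [-0.0, -0.0, -1.0]]
contact_force: [0.1, -0.1, -0.8]
grip_width: 0.0211
gripper_force: 29.9
```

```bash
python3 - <<'E'
from h import *
rel([.5080,-.0078,.079],56.4)
E
```

```text
14.4333 [ 0.5086 -0.0074  0.1004] psi 56.4 w 21.1 F [ 0.1 -0.1 -0.8] -> [-0.03, -0.01, 0.86, -0.0, 0.0, 0.0]
```

>>> {"op": "step_arm", "data": {
  "commands": [-0.02,0,0.2,0,0,0,-0.02,0,0.4,0,0,0,-0.02,0,0.6,0,0,0,-0.02,0,0.75,0,0,0,-0.02,0,0.84,0,0,0,-0.02,0,0.84,0,0,0,-0.02,0,0.84,0,0,0]
}}

```text
time_s: 15.02
position: [0.5085, -0.0077, 0.0795]
tool_rot: [[0.553, 0.833, 0.0], [0.833, -0.553, 0.0], [0.0, 0.0, -1.0]]
contact_force: [-0.4, -0.4, -0.3]
grip_width: 0.0213
gripper_force: 30.0
```

>>> {"op": "step_arm", "data": {
  "commands": [0,0,0,0,0,0,0,0,0,0,0,0,0,0,0,0,0,0,0,0,0,0,0,0,0,0,0,0,0,0,0,0,0,0,0,0],
  "gripper": 45
}}

```text
time_s: 15.52
position: [0.5085, -0.0078, 0.0797]
tool_rot: [[0.553, 0.833, 0.0], [0.833, -0.553, -0.0], [0.0, 0.0, -1.0]]
contact_force: [0.3, 0.9, -0.6]
grip_width: 0.0448
gripper_force: 0.0
```

>>> {"op": "step_arm", "data": {
  "commands": [0,0,-0.6,0,0,0,0,0,-1.4,0,0,0,0,0,-2.4,0,0,0,0,0,-3.4,0,0,0,0,0,-4.4,0,0,0,0,0,-5.4,0,0,0,0,0,-5.9,0,0,0,0,0,-5.9,0,0,0,0,0,-5.9,0,0,0]
}}

```text
time_s: 16.27
position: [0.509, -0.0079, 0.2278]
tool_rot: [[0.553, 0.833, 0.002], [0.833, -0.553, -0.0], [0.001, 0.002, -1.0]]
contact_force: [0.1, 0.3, -1.2]
grip_width: 0.0452
gripper_force: 0.0
```

```bash
python3 - <<'E'
from h import *
rel([.5892,.0560,.225],146.4)
s=snapshot("side")
print(blobs("side",s,(105,100,40),(130,255,255),(300,180,360,240)),"exp",proj("side",[.562,-.0433,.094]),proj("side",[.5085,-.0075,.094]))
cv2.imwrite("pics/s7.png",cv2.resize(s[165:245,280:380],(800,640)[:2] if 0 else (700,560),interpolation=cv2.INTER_CUBIC))
E
```

```text
16.2667 [ 0.509  -0.0079  0.2278] psi 56.4 w 45.2 F [ 0.1  0.3 -1.2] -> [3.9, 1.26, 0.12, 0.02, 0.01, -18.0]
[(np.float64(313.4), np.float64(215.3), 7, 13, 59), (np.float64(334.5), np.float64(221.3), 8, 13, 68)] exp (np.float64(334.3547755807944), np.float64(220.8080992590761)) (np.float64(313.7465032470663), np.float64(215.4551322908949))
```

View pics/s7.png

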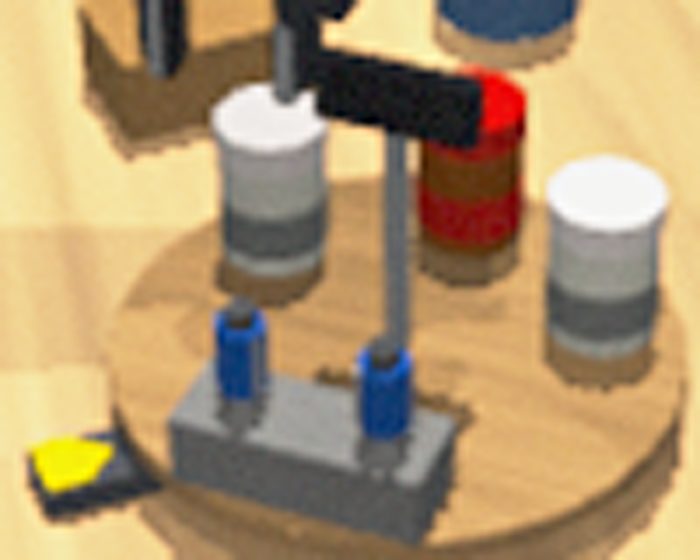

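Both bits are upright and seated, at (240,350) and (385,390). Moving above the handle and turning square to the bar.

>>> {"op": "step_arm", "data": {
  "commands": [0.8,0.25,-0.3,0,0,-1,1.6,0.5,-0.3,0,0,-2,2.4,0.8,-0.3,0,0,-3,3.2,1,-0.3,0,0,-4.2,3.9,1.26,-0.3,0,0,-5.4,3.9,1.26,-0.3,0,0,-6.6,3.9,1.26,-0.3,0,0,-7.8,3.9,1.26,-0.3,0,0,-9,3.9,1.26,-0.3,0,0,-10.2,3.9,1.26,-0.3,0,0,-11.4,3.9,1.26,-0.3,0,0,-12.6,3.9,1.26,-0.3,0,0,-13.8,3.9,1.26,-0.3,0,0,-15,3.9,1.26,-0.3,0,0,-16.2,3.9,1.26,-0.3,0,0,-17.4,3.9,1.26,-0.3,0,0,-18,3.9,1.26,-0.3,0,0,-18,3.9,1.26,-0.3,0,0,-18,3.9,1.26,-0.3,0,0,-18]
}}

```text
time_s: 17.9
position: [0.588, 0.056, 0.2332]
tool_rot: [[-0.832, 0.554, -0.002], [0.554, 0.832, 0.0], [0.002, -0.001, -1.0]]
contact_force: [-0.1, -0.7, -0.1]
grip_width: 0.0448
gripper_force: 0.0
```

```bash
python3 - <<'E'
from h import *
rel([.5892,.0560,.152],146.4)
print(read_state()["q"])
E
```

```text
17.9 [0.588  0.056  0.2332] psi 146.3 w 44.8 F [-0.1 -0.7 -0.1] -> [-0.05, 0.03, 3.25, -0.01, -0.02, -0.01]
[-1.85012694e-02  2.26005070e-01  2.99701040e-01  1.64684279e+00
 -6.22820555e-06  5.69009905e-01]
```

>>> {"op": "step_arm", "data": {
  "commands": [-0.04,0.02,0.6,0,0,0,-0.04,0.02,1.2,0,0,0,-0.04,0.02,1.8,0,0,0,-0.04,0.02,2.4,0,0,0,-0.04,0.02,2.9,0,0,0,-0.04,0.02,3.2,0,0,0,-0.04,0.02,3.2,0,0,0,-0.04,0.02,3.2,0,0,0]
}}

```text
time_s: 18.57
position: [0.5894, 0.0559, 0.1542]
tool_rot: [[-0.833, 0.553, -0.001], [0.553, 0.833, 0.0], [0.001, -0.0, -1.0]]
contact_force: [0.3, -0.5, 0.6]
grip_width: 0.045
gripper_force: 0.0
```

>>> {"op": "step_arm", "data": {
  "commands": [0,0,0,0,0,0,0,0,0,0,0,0,0,0,0,0,0,0,0,0,0,0,0,0,0,0,0,0,0,0,0,0,0,0,0,0,0,0,0,0,0,0,0,0,0,0,0,0,0,0,0,0,0,0],
  "gripper": 5,
  "force": 40
}}

```text
time_s: 19.32
position: [0.5893, 0.054, 0.1561]
tool_rot: [[-0.832, 0.554, 0.0], [0.554, 0.832, -0.004], [-0.002, -0.003, -1.0]]
contact_force: [-3.4, -4.1, 3.1]
grip_width: 0.0132
gripper_force: 42.5
```

```bash
python3 - <<'E'
from h import *
rel([.5892,.0560,.151],280.1)
E
```

```text
19.3167 [0.5893 0.054  0.1561] psi 146.3 w 13.2 F [-3.4 -4.1  3.1] -> [0.05, 0.06, 0.21, -0.05, -0.03, -26.75]
```

>>> {"op": "step_arm", "data": {
  "commands": [0,-0.04,0,0,0,-0.3,0,-0.04,0,0,0,-0.9,0,-0.04,0,0,0,-1.7,0,-0.04,0,0,0,-2.5,0,-0.04,0,0,0,-3.3,0,-0.04,0,0,0,-4.1,0,-0.04,0,0,0,-4.9,0,-0.04,0,0,0,-5.7,0,-0.04,0,0,0,-6.5,0,-0.04,0,0,0,-7.3,0,-0.04,0,0,0,-8.1,0,-0.04,0,0,0,-8.9,0,-0.04,0,0,0,-9.7,0,-0.04,0,0,0,-10.5,0,-0.04,0,0,0,-11.3,0,-0.04,0,0,0,-12.1,0,-0.04,0,0,0,-12.7,0,-0.04,0,0,0,-13,0,-0.04,0,0,0,-13,0,-0.04,0,0,0,-13]
}}

```text
time_s: 20.98
position: [0.5894, 0.0563, 0.1561]
tool_rot: [[-0.853, -0.521, 0.002], [-0.521, 0.853, 0.002], [-0.003, 0.001, -1.0]]
contact_force: [-2.7, 4.7, 4.4]
grip_width: 0.0131
gripper_force: 42.7
```

```bash
python3 - <<'E'
from h import *
rel([.5892,.0560,.151],280.1)
E
```

```text
20.9833 [0.5894 0.0563 0.1561] psi -148.6 w 13.1 F [-2.7  4.7  4.4] -> [0.01, -0.01, 0.2, -0.01, 0.03, -13.73]
```

>>> {"op": "step_arm", "data": {
  "commands": [0,0.03,0,0,0,-0.3,0,0.03,0,0,0,-0.9,0,0.03,0,0,0,-1.7,0,0.03,0,0,0,-2.5,0,0.03,0,0,0,-3.3,0,0.03,0,0,0,-4.1,0,0.03,0,0,0,-4.9,0,0.03,0,0,0,-5.7,0,0.03,0,0,0,-6.5,0,0.03,0,0,0,-7.3,0,0.03,0,0,0,-8.1,0,0.03,0,0,0,-8.9,0,0.03,0,0,0,-9.7,0,0.03,0,0,0,-10.5,0,0.03,0,0,0,-11.3,0,0.03,0,0,0,-12.1,0,0.03,0,0,0,-12.8,0,0.03,0,0,0,-13.4,0,0.03,0,0,0,-13.7,0,0.03,0,0,0,-13.7]
}}

```text
time_s: 22.65
position: [0.5872, 0.0573, 0.1561]
tool_rot: [[0.173, -0.985, -0.002], [-0.985, -0.173, 0.003], [-0.003, 0.001, -1.0]]
contact_force: [-7.4, 4.6, 6.6]
grip_width: 0.0134
gripper_force: 43.1
```

```bash
python3 - <<'E'
from h import *
rel([.5892,.0560,.151],280.1)
t=snapshot("top");s=snapshot("side")
ax=np.array([.5892,.056]);a=np.radians(190.1)
d=np.array([np.cos(a),np.sin(a)])
rj=[*(ax+.092*d),.11]
print("exp red",proj("top",rj),proj("side",rj),"pointer",proj("top",[*(ax+.16*d),.018]))
print("red",blobs("top",t,(0,150,80),(8,255,255),(220,130,345,260)),"yel",blobs("top",t,(24,150,100),(34,255,255),(270,215,330,260)),"side",blobs("side",s,(0,150,80),(8,255,255),(280,150,400,250)))
print("blue side",blobs("side",s,(105,100,40),(130,255,255),(330,150,400,250)))
b=[[*(ax-.0979*d+k*np.array([-d[1],d[0]])),.095] for k in(.032,-.032)];print("exp",[proj("side",q) for q in b])
o=np.hstack([cv2.resize(t[135:255,235:335],(400,480),interpolation=3),cv2.resize(s[150:270,280:380],(400,480),interpolation=3)])
cv2.imwrite("pics/c8.png",o)
E
```

```text
22.65 [0.5872 0.0573 0.1561] psi -80.0 w 13.4 F [-7.4  4.6  6.6] -> [0.07, -0.07, 0.2, 0.02, 0.04, -0.02]
exp red (np.float64(294.18206372221636), np.float64(211.6677763203676)) (np.float64(307.63566978136623), np.float64(201.75215045731957)) pointer (np.float64(298.40839901368065), np.float64(238.2128005046726))
red [] yel [] side [(np.float64(307.7), np.float64(204.0), 18, 16, 209), (np.float64(308.7), np.float64(219.2), 17, 11, 93)]
blue side [(np.float64(357.1), np.float64(161.2), 16, 20, 114), (np.float64(393.6), np.float64(181.2), 14, 49, 490), (np.float64(361.2), np.float64(186.2), 6, 11, 55), (np.float64(369.5), np.float64(197.5), 7, 12, 51)]
exp [(np.float64(370.18284406084274), np.float64(197.27285184602437)), (np.float64(361.3524982001784), np.float64(186.00592961550126))]
```

View pics/c8.png

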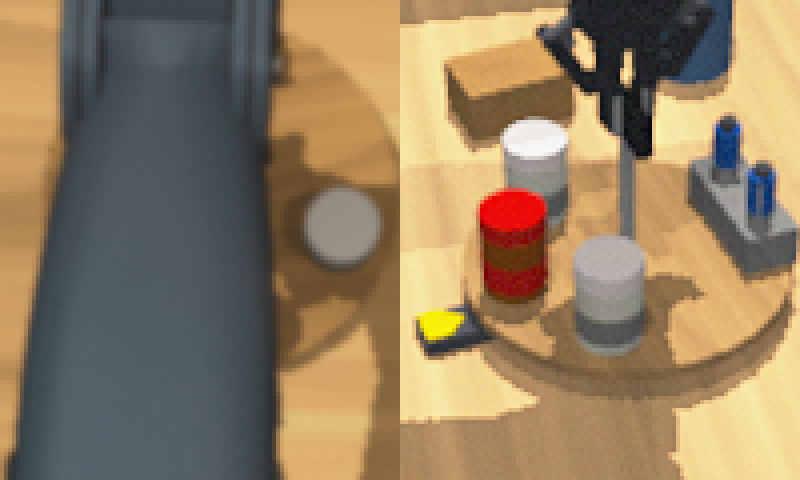

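Side crop: the red jar at (513,212) is in line with the yellow arrow at (440,325), and both blue bits are upright in the grey block. Top view is hidden by the arm. One numeric check of the line, then hand in.

```bash
python3 - <<'E'
from h import *
s=snapshot("side");ax=np.array([.5892,.056]);a=np.radians(190.1);d=np.array([np.cos(a),np.sin(a)]);n=np.array([-d[1],d[0]])
y=blobs("side",s,(24,150,100),(34,255,255),(275,215,310,245));print(y)
for p,z in(((308,202.6),.11),(y[0][:2],.018)):
    q=onz("side",*p,z)[:2]-ax;print("along",q@d*1000,"across",q@n*1000)
st=read_state();print(st["gripper_force"],np.abs(st["joint_velocities"]).max(),st["time_s"])
E
```

```text
[(np.float64(289.3), np.float64(230.5), 12, 8, 67)]
along 92.33375523386997 across 4.292051952930999
along 155.38756334848057 across 0.35021653451376134
43.125407695770264 0.0022819721383246934 22.8
```

```bash
python3 -c "
from station import *
print(close_job())"
```

```text
the job is handed in; nothing more can be done
None
```

I handed the job in at about 23 s, and the judge returned no verdict. By my measurements both blue bits are home in the carousel bores and the red jar is 1–4 mm off the pointer line (limit 8 mm). The gripper was still holding the bar handle with about 43 N. I did not re-measure the yellow bit or the other bench items.

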